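# Turn the picking carousel to the conduit elbows

### The job

Push the revolving bin carousel round with the fingertips at its rim until the bin with the two L-shaped conduit elbows faces squarely out over the order-slip holder at the front of its stand, then leave the carousel standing still. Turn it steadily and with a light touch, without gripping or leaning on it: nothing may be lifted or shaken out of the bins or off the hub, and the things lying on the bench must stay where they are.

Things in the scene. Friction and masses are not known exactly. Their poses are not given: they have to be found in the camera images.
- stand: fixed foot of the carousel: grey square steel plate 340 x 340 x 8 mm lying on the bench, origin at the centre of its underside, on the carousel's upright turning axis. Its -x axis is its FRONT: on that edge a sloping order-slip holder 130 mm wide with a white slip reaches 212 mm from the axis, up to 26 mm high. The front looks roughly to the robot (within about 12 degrees)
- carousel: turntable: plain steel disc 336 mm across, underside 30 mm and top 48 mm above the bench; origin on the turning axis at the underside, z up. Turns either way without end against light bearing friction (0.07 N m) and stops almost at once when no longer pushed. Five equal blue bins are fixed on it round a hub, 72 degrees apart, mouths outward. Its -x axis points to the middle of the elbow bin
- elbow_bin (a point): centre of the floor of the bin with the two elbows, 111 mm from the turning axis, 51 mm above the bench; x axis points to the hub. Each bin is 66 to 156 mm from the axis, 90 mm wide, 50 mm high (its sides slope to 22 mm at the mouth), walls 3 mm. Between bins the disc is bare: wedge gaps 70 mm clear at 130 mm and 95 mm at 150 mm from the axis, room for a fingertip to push a bin's side
- box_bin (a point): centre of the floor of the bin with the junction box, 72 degrees anticlockwise (from above) of the elbow bin
- gland_bin (a point): centre of the floor of the bin with the cable gland, 144 degrees anticlockwise of the elbow bin
- spool_bin (a point): centre of the floor of the bin with the wire spool, 216 degrees anticlockwise of the elbow bin
- coupling_bin (a point): centre of the floor of the bin with the straight coupling, 288 degrees anticlockwise of the elbow bin
- hub_top (a point): centre of the hub's flat round top, 116 mm across, 122 mm above the bench
- elbow_a: loose grey plastic conduit elbow, L-shaped, 50 x 50 x 24 mm, lying flat in the elbow bin towards the mouth; origin under the middle of its square outline
- elbow_b: the second, equal elbow, nested beside the first in the same bin
- junction_box: loose white square junction box 66 x 66 x 40 mm in its bin; origin under its centre
- cable_gland: loose grey upright cable gland, 43 mm across, 50 mm high, in its bin; origin under its centre
- wire_spool: loose spool of copper wire with black flanges, 64 mm across, 42 mm high, standing flat in its bin; origin under its centre
- coupling: loose grey straight pipe coupling, 38 mm across, 58 mm long, lying in its bin; origin under its centre
- tape_roll: loose black roll of tape, 58 mm across, 19 mm high, lying on the hub's top; origin under its centre. It rides round with the carousel
- screwdriver: loose screwdriver 200 mm long, 26 mm thick, lying on the bench just to the right of the stand; to be left alone
- carton: closed cardboard carton 170 x 120 x 90 mm on the bench to the left; origin under its centre; to be left alone
- cable_reel: cable reel 120 mm across, 60 mm high, lying flat on the bench to the right; origin under its centre; to be left alone
There are look-alikes about, which are no part of the job. Leave any purple look-alike of the cable_gland alone. What is shaped like the wire_spool but green is not meant.

How it is judged:
By the outcome, as a careful person would: the job done as asked, in the order asked, and still so for the second after the job is handed in, with the robot touching nothing.
It also fails if it takes over 58 s, if anything falls off the work surface, if the arm or the gripper's body presses on something with over 40 N, if the wrist force passes 120 N, or if a joint passes its speed limit or range.

### The arm

A 7-joint arm with a two-finger parallel gripper is mounted at the origin on the work surface. World frame = base frame: x ahead of the robot, y to its left, z up, the work surface at z = 0. Lengths are in m, angles in rad, forces in N, time in s.
With the tool pointing down it reaches from about 0.4 to 0.85 m from the base axis. Payload 10.4 kg.
Tool frame: the origin (TCP) lies midway between the tips of the shut fingers; the grasp point (between the pads) lies 19 mm behind it; z points along the fingers, x is the direction in which the jaws open and shut, and the axes are right-handed (so a half turn about z gives the same grasp; the last joint's range is limited). The gripper opens to 85 mm and grips with 20 to 120 N. Pads are 22 mm wide; open, the fingers measure 114 mm over their backs; the gripper's body (76 mm by 85 mm) begins 54 mm behind the grasp point. The pads swing forward as they close: fully open they stand 13 mm farther back than shut.
Start: joints at [-1.175, 0.332, -0.065, 1.46, 0.022, 1.35, -0.088], TCP at [0.254, 0.571, 0.194] pointing down, gripper open.
Joint ranges: [-2.6, 2.6], [-0.5, 2.12], [-1.47, 1.34], [0.16, 2.42], [-1.27, 4.41], [0.06, 2.06], [-2.6, 2.6]. Speed limits (rad/s): [2.22, 2.22, 2.79, 2.79, 3.14, 3.14, 3.14].

### API

Orientations are given as a unit quaternion [x, y, z, w].
In Python, from workcell import monitor, eyes, ticket, models gives the robot as it stands.
- The arm moves only by the tool servo_tool, never from a script. Its argument "motion" is a list of rows, each a list of 7 numbers: the opening, from 0 (shut) to 1 (fully open), then the shift along the tool's x, y, z in m, then the turn, a rotation vector about the tool's x, y, z in degrees. In form: [[fingers, tx, ty, tz, rx, ry, rz], ...]. A call has 1 to 20 rows; each row is the pose to reach, as a shift and turn from the pose commanded when the call began, along the tool's axes at that moment; what a row does not reach only later rows make up. A row lasts 1/8 s, in which the tool goes at most 62.5 mm and 10.7 degrees, less where a joint would pass 70% of its speed; a pose out of reach is approached as far as the arm can. A call with a gripper value outside its range is refused whole. The fingers move at their own pace and stop on an object; "grip_force" is the grip in N (left out, the last holds). Time passes only in rows, so rows that repeat a pose let the fingers close. It gives the time, the measured TCP pose, the force and the opening at its end, in the units of the state.
- monitor.get_obs(): the state, without advancing time (a new reading comes with each control period).
- eyes.camera(name): name is "scene" or "top" or "wrist"; returns (picture, depth): 384x512x3 uint8, blue, green, red; 384x512 float32, m along the optical axis (not along the pixel's ray), 0 where there is no reading.
- eyes.camera_info(name): a dict with "intrinsics" (3x3 intrinsics, pixels), "k1" (the pictures are not rectified: a ray, as slopes to the right and down, at radius r is drawn at 1 + k1 r^2 times it, then the intrinsics apply), "extrinsics" (4x4, takes a point from world to camera coordinates); the wrist camera has in their place "tool_from_camera" (4x4, takes a point from camera to tool coordinates, whose origin is the TCP and whose axes are the tool frame's). Camera axes: x right, y down, z forward; pixel columns grow to the right and rows downward; lengths in m; the calibration is good to about 2 mm. A picture is of the moment at which its call begins: read the wrist's pose just before it. camera_info takes no time and is no camera call.
- ticket.hand_in(): hands the job in, once; it reports no verdict.
Trained networks look in the newest picture that a camera, given by its name, has taken for a name from the list of things; names that differ only in an ending like _2 or _b are one class to them, and where a whole thing is asked for, a point or a joint stands for the part that bears it (a point fixed in the world has none). Each returns a list of dicts, best first, with "confidence" (0 to 1); they miss things now and then, are a little off and sometimes report something else, mostly with a low value. They report only what shows in the picture. A call takes as long as a camera call. They do not tell look-alikes from the thing itself.
- models.boxes_of(camera, thing): "point" ([x, y, z] in m, in the coordinates of the camera as it stood for that picture, good to about 4 mm: the middle of the surface that is visible of it).
The state is a dict: "clock": time; "joint_pos": joint angles; "joint_velocities": joint speeds; "tau": joint torques, N m; "position": TCP position; "ee_rot": TCP orientation; "ft_force": force on the tool from outside, world axes, zero at the start; "torque": the same for the moment, N m; "grip_width": opening from 0.0 (shut) to 1.0 (fully open).
Only numpy, scipy, OpenCV 4.12 (cv2) and the standard library are available. Lean on these libraries where they do the work, as an engineer would, in place of code of your own. Each camera call takes 0.05 s, during which the arm holds its last target. There are 200 camera calls.

## Working session

There is one attempt and no reset: what is moved stays moved. The work goes in short steps, Python scripts to look and compute and a tool call to move; the robot and the scene stay as the last step left them, time stands still between calls to the robot, and variables do not carry over. Pictures are saved under pics/ and viewed, about 8 in all and at most 12, crops included, and the job is handed in when it is done.

Besides the shell and the picture viewer there is one more tool, called after "Emit:" by a JSON object that holds its "method" and its "body", one argument or row to a line. servo_tool: Moves the arm, as the interface text tells. Its arguments: {"type":"object","properties":{"motion":{"type":"array"},"grip_force":{"type":"number"}},"required":["motion"]}

```bash
mkdir -p pics; ls; cat > h.py <<'E'
import numpy as np, cv2
from workcell import monitor, eyes, ticket, models
def world(cam,p):
    return (np.linalg.inv(np.array(eyes.camera_info(cam)["extrinsics"]))@np.r_[p,1])[:3]
E
python3 - <<'E'
from h import *
for c in("top","scene"):
    im,d=eyes.camera(c); cv2.imwrite(f"pics/{c}0.png",im)
    np.save(f"{c}d.npy",d)
    i=eyes.camera_info(c); print(i)
    for t in ["stand","carousel","elbow_bin","elbow_a","junction_box","cable_gland","wire_spool","coupling","tape_roll","screwdriver","carton","cable_reel"]:
        print(c,t,[(round(r["confidence"],2),world(c,r["point"]).round(3).tolist()) for r in models.boxes_of(c,t)[:3]])
o=monitor.get_obs(); print(o)
E
```

```text
pics
{'intrinsics': array([[467.8448799 ,   0.        , 254.51862417],
       [  0.        , 467.8448799 , 187.74965163],
       [  0.        ,   0.        ,   1.        ]]), 'k1': -0.16447547582985297, 'extrinsics': array([[-0.01069554, -0.9997651 , -0.01885076,  0.00939663],
       [-0.99887868,  0.01155175, -0.04591241,  0.51357   ],
       [ 0.04611938,  0.01833857, -0.99876759,  1.4605974 ],
       [ 0.        ,  0.        ,  0.        ,  1.        ]])}
top stand [(0.79, [0.459, 0.075, 0.008])]
top carousel [(0.71, [0.57, 0.076, 0.052]), (0.64, [0.428, 0.44, 0.086])]
top elbow_bin [(0.95, [0.574, 0.081, 0.05])]
top elbow_a [(0.65, [0.613, -0.014, 0.073]), (0.53, [0.649, -0.027, 0.072])]
top junction_box [(0.94, [0.689, 0.093, 0.095])]
top cable_gland [(0.68, [0.607, 0.19, 0.106]), (0.53, [0.624, 0.367, 0.049])]
top wire_spool [(0.84, [0.492, 0.144, 0.092]), (0.57, [0.285, 0.192, 0.04])]
top coupling [(0.54, [0.498, 0.016, 0.089])]
top tape_roll [(0.6, [0.579, 0.085, 0.14])]
top screwdriver [(0.63, [0.53, -0.149, 0.022])]
top carton [(0.64, [0.429, 0.441, 0.089]), (0.28, [0.531, 
[... 1269 characters left out ...]
s': array([-1.17457525,  0.33222099, -0.06467665,  1.46013047,  0.0216047 ,
        1.34988123, -0.08851917]), 'joint_velocities': array([ 2.06243478e-06,  1.16702407e-03,  6.65053072e-04,  4.70872769e-04,
       -5.22305746e-04, -9.68639249e-04,  9.11504979e-04]), 'tau': array([ 7.75367407e-04, -6.25212479e+01,  4.94449656e-02, -3.91837692e+01,
        1.65020395e-02,  1.64971265e-03,  2.28820466e-05]), 'position': array([0.25418136, 0.57099602, 0.19420978]), 'ee_rot': array([ 8.38664679e-01,  5.44648102e-01,  2.12227081e-05, -1.71915790e-05]), 'ft_force': array([0.25924992, 0.00217151, 0.21083995]), 'torque': array([-0.03077177, -0.04939556, -0.03544984]), 'grip_width': 0.9958249909456233}
```

View pics/top0.png

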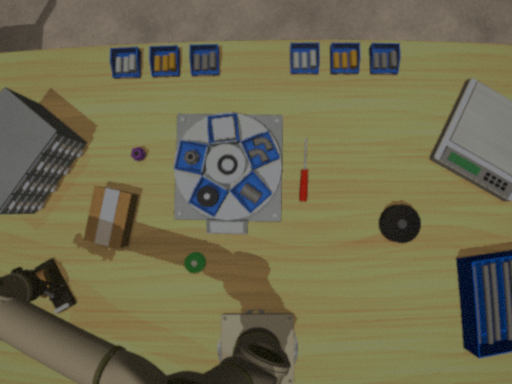

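View pics/scene0.png

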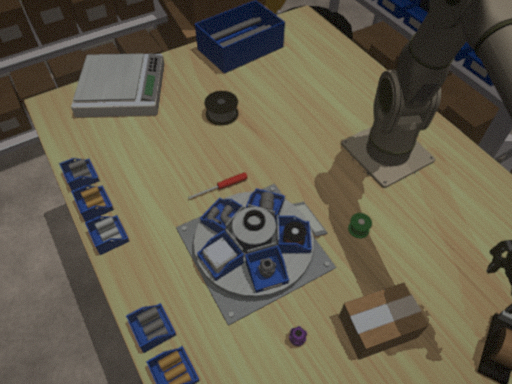

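```bash
cat >> h.py <<'E'
def cloud(c,d):
    i=eyes.camera_info(c); K=i["intrinsics"]
    v,u=np.mgrid[0:384,0:512]
    s=cv2.undistortPoints(np.stack([u,v],-1).reshape(-1,1,2).astype(float),K,np.array([i["k1"],0,0,0])).reshape(384,512,2)
    P=np.dstack([s[...,0]*d,s[...,1]*d,d,np.ones_like(d)])
    return (P@np.linalg.inv(i["extrinsics"]).T)[...,:3]
def ortho(c,im,z,x0,x1,y0,y1,res=.0005):
    i=eyes.camera_info(c);E=i["extrinsics"]
    X,Y=np.meshgrid(np.arange(x1,x0,-res),np.arange(y1,y0,-res),indexing="ij")
    p=cv2.projectPoints(np.stack([X,Y,0*X+z],-1).reshape(-1,3),cv2.Rodrigues(E[:3,:3])[0],E[:3,3],i["intrinsics"],np.array([i["k1"],0,0,0,0]))[0].reshape(*X.shape,2).astype(np.float32)
    return cv2.remap(im,p,None,cv2.INTER_LINEAR)
def binphase(c,im,d,C):
    P=cloud(c,d); h=cv2.cvtColor(im,cv2.COLOR_BGR2HSV)
    m=(h[...,0]>95)&(h[...,0]<125)&(h[...,1]>120)&(d>0)
    q=P[...,:2]-C; r=np.hypot(*np.moveaxis(q,-1,0)); a=np.arctan2(q[...,1],q[...,0])
    m&=(r>.06)&(r<.17)&(P[...,2]>.045)
    s=np.sum(np.exp(5j*a[m])); return np.degrees(np.angle(s))/5, abs(s)/m.sum(), m.sum()
E
python3 - <<'E'
from h import *
for c in("top","scene"):
    im=cv2.imread(f"pics/{c}0.png"); d=np.load(f"{c}d.npy")
    P=cloud(c,d); h=cv2.cvtColor(im,cv2.COLOR_BGR2HSV)
    R=np.hypot(P[...,0]-.577,P[...,1]-.08)
    g=(h[...,1]<60)&(d>0)&(R<.27)&(P[...,2]<.02)
    g=cv2.morphologyEx(g.astype(np.uint8),cv2.MORPH_OPEN,np.ones((2,2)))>0
    pts=P[g][:,:2].astype(np.float32)
    print(c,"plate n",len(pts),P[g][:,2].mean(),cv2.minAreaRect(pts))
    # disc: grey points near .048
    k=(h[...,1]<70)&(abs(P[...,2]-.048)<.006)&(R<.19)
    hull=cv2.convexHull(P[k][:,:2].astype(np.float32)); print("disc",cv2.minEnclosingCircle(hull))
    t=(abs(P[...,2]-.122)<.006)&(R<.08)
    print("hub",cv2.minEnclosingCircle(P[t][:,:2].astype(np.float32)))
    for C in [(.577,.08),(.580,.08),(.577,.083)]: print(binphase(c,im,d,np.array(C)))
im=cv2.imread("pics/top0.png")
a=ortho("top",im,.008,.33,.80,-.14,.30,.001); b=ortho("top",im,.048,.33,.80,-.14,.30,.001)
cv2.imwrite("pics/o.png",cv2.resize(np.hstack([a,b]),None,fx=.9,fy=.9))
E
```

```text
top plate n 2572 0.014866394094403075 ((0.5571231245994568, 0.046203047037124634), (0.41766059398651123, 0.38251087069511414), 88.28547668457031)
disc ((0.5827245712280273, 0.08773302286863327), 0.16829164326190948)
hub ((0.5844891667366028, 0.08901477605104446), 0.0683431327342987)
(np.float64(4.468155364866084), np.float64(0.2038977881297341), np.int64(2328))
(np.float64(4.498325145924292), np.float64(0.21530713407929916), np.int64(2333))
(np.float64(4.880912315036684), np.float64(0.20591439908567052), np.int64(2333))
scene plate n 3039 0.01165819314857277 ((0.6131141781806946, 0.26967552304267883), (0.8588005900382996, 0.41805583238601685), 76.63018035888672)
disc ((0.580316424369812, 0.08652131259441376), 0.1696637123823166)
hub ((0.5843948721885681, 0.09146982431411743), 0.065876804292202)
(np.float64(4.5382604871743135), np.float64(0.11533362396058525), np.int64(2187))
(np.float64(4.979100969965222), np.float64(0.11487726108895963), np.int64(2187))
(np.float64(4.483247422000476), np.float64(0.10691943276827597), np.int64(2187))
```

View pics/o.png

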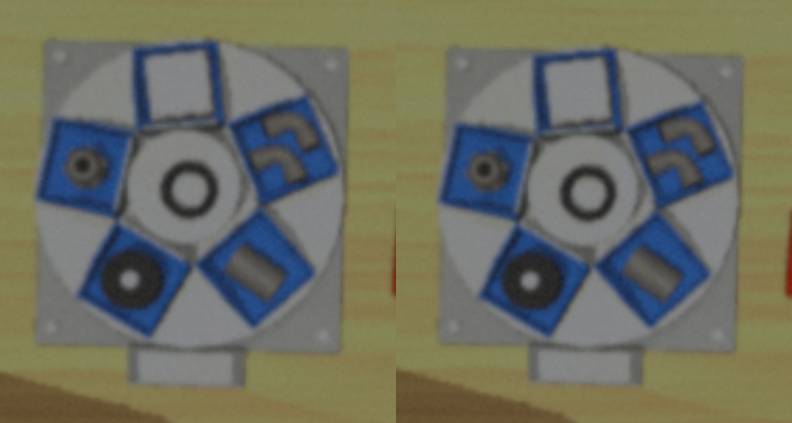

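```bash
python3 - <<'E'
from h import *
C=np.array([.583,.087]);r=.147
f=np.radians(-31);p=C+r*np.array([np.cos(f),np.sin(f)]);print(p)
s=np.radians(66.);d=p-[.2542,.5710]
print("tool shift",d@[np.cos(s),np.sin(s)],d@[np.sin(s),-np.cos(s)])
t=np.radians(np.arange(1,21)*2)
a=np.radians(66);b=np.radians(24)
for k,(x,y) in enumerate(zip(r*(np.cos(a+t)-np.cos(a)),r*(np.cos(b-t)-np.cos(b)))): print(2*k+2,round(x,4),round(y,4))
E
```

```text
[0.70900359 0.0112894 ]
tool shift -0.3263357867362524 0.6431385660128488
2 -0.0047 0.002
4 -0.0095 0.0038
6 -0.0144 0.0055
8 -0.0193 0.007
10 -0.0242 0.0083
12 -0.0292 0.0095
14 -0.0343 0.0105
16 -0.0393 0.0113
18 -0.0444 0.0119
20 -0.0495 0.0124
22 -0.0547 0.0126
24 -0.0598 0.0127
26 -0.0649 0.0126
28 -0.07 0.0124
30 -0.0752 0.0119
32 -0.0802 0.0113
34 -0.0853 0.0105
36 -0.0904 0.0095
38 -0.0954 0.0083
40 -0.1003 0.007
```

Emit:
{"method": "servo_tool", "body": {
  "motion": [
    [0, -0.01, 0.02, 0, 0, 0, 1],
    [0, -0.03, 0.06, 0, 0, 0, 3],
    [0, -0.055, 0.11, 0, 0, 0, 5],
    [0, -0.08, 0.16, 0, 0, 0, 8],
    [0, -0.105, 0.21, 0, 0, 0, 10],
    [0, -0.13, 0.26, 0, 0, 0, 12],
    [0, -0.155, 0.31, 0, 0, 0, 15],
    [0, -0.18, 0.36, 0, 0, 0, 17],
    [0, -0.205, 0.41, 0, 0, 0, 19],
    [0, -0.23, 0.46, 0, 0, 0, 22],
    [0, -0.255, 0.505, 0, 0, 0, 24],
    [0, -0.28, 0.55, 0, 0, 0, 27],
    [0, -0.3, 0.59, 0, 0, 0, 29],
    [0, -0.315, 0.62, 0, 0, 0, 31],
    [0, -0.322, 0.635, 0, 0, 0, 31],
    [0, -0.326, 0.643, 0, 0, 0, 31],
    [0, -0.326, 0.643, 0, 0, 0, 31],
    [0, -0.326, 0.643, 0, 0, 0, 31]
  ],
  "grip_force": 20
}}

```text
clock: 3.55
position: [0.7087, 0.0132, 0.1944]
ee_rot: [0.953, 0.302, 0.0, -0.0]
ft_force: [-0.6, 0.4, -0.4]
grip_width: 0.001
```

```bash
python3 - <<'E'
from h import *
o=monitor.get_obs(); print(o["position"],o["joint_pos"])
im,_=eyes.camera("wrist"); im2,d=eyes.camera("scene")
print(binphase("scene",im2,d,np.array([.583,.087])))
cv2.imwrite("pics/w1.png",np.hstack([cv2.resize(im,(400,300)),cv2.resize(im2[150:342,160:416],(400,300))]))
E
```

```text
[0.70869377 0.01315894 0.19443318] [-0.32914226  0.53813418  0.38569626  1.21862015 -0.19719566  1.42059862
  0.64889096]
(np.float64(2.5881590556439997), np.float64(0.07512945567037528), np.int64(2136))
```

View pics/w1.png

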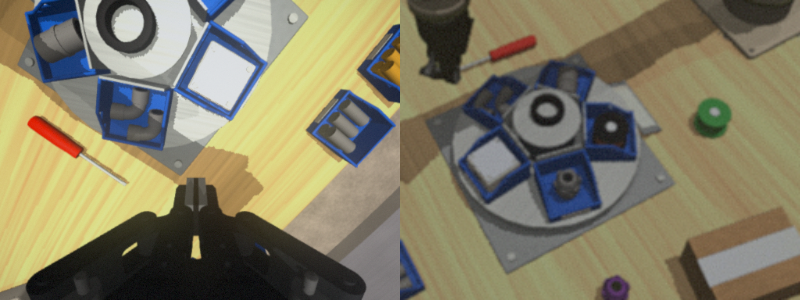

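Emit:
{"method": "servo_tool", "body": {
  "motion": [
    [0, 0, 0, 0.01, 0, 0, 0],
    [0, 0, 0, 0.03, 0, 0, 0],
    [0, 0, 0, 0.055, 0, 0, 0],
    [0, 0, 0, 0.08, 0, 0, 0],
    [0, 0, 0, 0.1, 0, 0, 0],
    [0, 0, 0, 0.115, 0, 0, 0],
    [0, 0, 0, 0.125, 0, 0, 0],
    [0, 0, 0, 0.132, 0, 0, 0],
    [0, 0, 0, 0.136, 0, 0, 0],
    [0, 0, 0, 0.136, 0, 0, 0],
    [0, 0, 0, 0.136, 0, 0, 0]
  ]
}}

```text
clock: 5.03
position: [0.7093, 0.0117, 0.0587]
ee_rot: [0.954, 0.301, 0.0, 0.0]
ft_force: [0.8, 0.1, 0.3]
grip_width: 0.002
```

Emit:
{"method": "servo_tool", "body": {
  "motion": [
    [0, -0.0023, 0.001, 0, 0, 0, 1],
    [0, -0.0047, 0.002, 0, 0, 0, 2],
    [0, -0.0071, 0.0029, 0, 0, 0, 3],
    [0, -0.0095, 0.0038, 0, 0, 0, 4],
    [0, -0.0119, 0.0047, 0, 0, 0, 5],
    [0, -0.0144, 0.0055, 0, 0, 0, 6],
    [0, -0.0168, 0.0063, 0, 0, 0, 7],
    [0, -0.0193, 0.007, 0, 0, 0, 8],
    [0, -0.0217, 0.0077, 0, 0, 0, 9],
    [0, -0.0242, 0.0083, 0, 0, 0, 10],
    [0, -0.0267, 0.0089, 0, 0, 0, 11],
    [0, -0.0292, 0.0095, 0, 0, 0, 12],
    [0, -0.0317, 0.01, 0, 0, 0, 13],
    [0, -0.0343, 0.0105, 0, 0, 0, 14],
    [0, -0.0368, 0.0109, 0, 0, 0, 15],
    [0, -0.0393, 0.0113, 0, 0, 0, 16],
    [0, -0.0419, 0.0116, 0, 0, 0, 17],
    [0, -0.0444, 0.0119, 0, 0, 0, 18],
    [0, -0.047, 0.0122, 0, 0, 0, 19],
    [0, -0.0495, 0.0124, 0, 0, 0, 20]
  ]
}}

```text
clock: 7.52
position: [0.6754, -0.027, 0.0582]
ee_rot: [0.992, 0.13, -0.0, -0.0]
ft_force: [-0.2, 0.9, 0.6]
grip_width: 0.002
```

Emit:
{"method": "servo_tool", "body": {
  "motion": [
    [0, -0.0035, 0.0015, 0, 0, 0, 1.5],
    [0, -0.0083, 0.0034, 0, 0, 0, 3.5],
    [0, -0.0131, 0.0051, 0, 0, 0, 5.5],
    [0, -0.018, 0.0066, 0, 0, 0, 7.5],
    [0, -0.023, 0.008, 0, 0, 0, 9.5],
    [0, -0.028, 0.0092, 0, 0, 0, 11.5],
    [0, -0.033, 0.0103, 0, 0, 0, 13.5],
    [0, -0.038, 0.0111, 0, 0, 0, 15.5],
    [0, -0.0431, 0.0118, 0, 0, 0, 17.5],
    [0, -0.0483, 0.0123, 0, 0, 0, 19.5],
    [0, -0.0534, 0.0126, 0, 0, 0, 21.5],
    [0, -0.0585, 0.0127, 0, 0, 0, 23.5],
    [0, -0.0637, 0.0127, 0, 0, 0, 25.5],
    [0, -0.0688, 0.0124, 0, 0, 0, 27.5],
    [0, -0.0739, 0.012, 0, 0, 0, 29.5],
    [0, -0.079, 0.0115, 0, 0, 0, 31.5],
    [0, -0.0841, 0.0107, 0, 0, 0, 33.5],
    [0, -0.0891, 0.0098, 0, 0, 0, 35.5],
    [0, -0.0942, 0.0086, 0, 0, 0, 37.5],
    [0, -0.0991, 0.0073, 0, 0, 0, 39.5]
  ]
}}

```text
clock: 10.02
position: [0.5814, -0.0595, 0.0582]
ee_rot: [0.977, -0.213, -0.0, -0.0]
ft_force: [0.3, -0.5, 0.4]
grip_width: 0.001
```

Emit:
{"method": "servo_tool", "body": {
  "motion": [
    [0, -0.0047, 0.002, 0, 0, 0, 2],
    [0, -0.0095, 0.0038, 0, 0, 0, 4],
    [0, -0.0144, 0.0055, 0, 0, 0, 6],
    [0, -0.0193, 0.007, 0, 0, 0, 8],
    [0, -0.0242, 0.0083, 0, 0, 0, 10],
    [0, -0.0292, 0.0095, 0, 0, 0, 12],
    [0, -0.0343, 0.0105, 0, 0, 0, 14],
    [0, -0.0393, 0.0113, 0, 0, 0, 16],
    [0, -0.0444, 0.0119, 0, 0, 0, 18],
    [0, -0.0495, 0.0124, 0, 0, 0, 20],
    [0, -0.0547, 0.0126, 0, 0, 0, 22],
    [0, -0.0598, 0.0127, 0, 0, 0, 24],
    [0, -0.0649, 0.0126, 0, 0, 0, 26],
    [0, -0.07, 0.0124, 0, 0, 0, 28],
    [0, -0.0752, 0.0119, 0, 0, 0, 30],
    [0, -0.0802, 0.0113, 0, 0, 0, 32],
    [0, -0.0853, 0.0105, 0, 0, 0, 34],
    [0, -0.0891, 0.0098, 0, 0, 0, 35.5],
    [0, -0.0916, 0.0092, 0, 0, 0, 36.5],
    [0, -0.0916, 0.0092, 0, 0, 0, 36.5]
  ]
}}

```text
clock: 12.52
position: [0.4945, -0.0298, 0.0582]
ee_rot: [0.862, -0.507, -0.0, -0.0]
ft_force: [0.7, 0.2, 0.3]
grip_width: -0.003
```

```bash
python3 - <<'E'
from h import *
C=np.array([.583,.087])
o=monitor.get_obs(); q=o["position"][:2]-C; print(np.degrees(np.arctan2(q[1],q[0])),np.hypot(*q))
im,d=eyes.camera("top"); s,ds=eyes.camera("scene")
print(binphase("top",im,d,C),binphase("scene",s,ds,C))
b=ortho("top",im,.07,.33,.80,-.14,.30,.001)
cv2.imwrite("pics/o2.png",np.hstack([b[:,:400],cv2.resize(s[150:342,160:416],(400,470))]))
E
```

```text
-127.1459134590171 0.1465198415932206
(np.float64(2.640901037134393), np.float64(0.21339473783764804), np.int64(1817)) (np.float64(4.943983337132791), np.float64(0.08275370144423275), np.int64(2217))
```

View pics/o2.png

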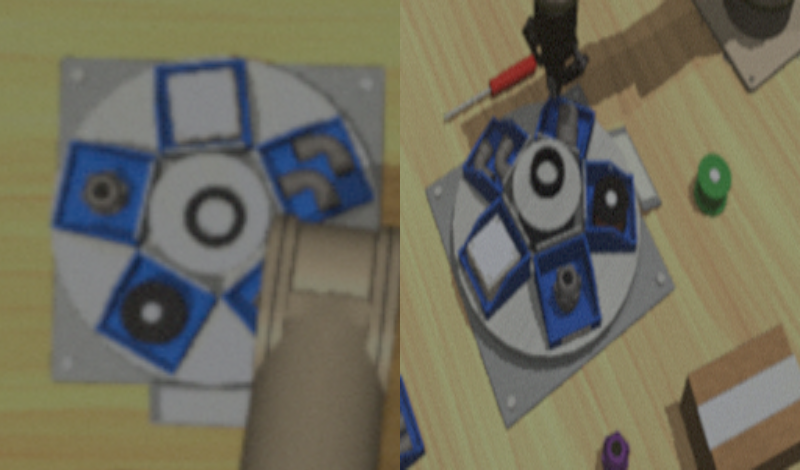

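```bash
python3 - <<'E'
from h import *
o=monitor.get_obs(); p=o["position"]; print(p,o["grip_width"])
s,ds=eyes.camera("scene"); i=eyes.camera_info("scene");E=i["extrinsics"]
f=lambda P:cv2.projectPoints(np.array(P,float),cv2.Rodrigues(E[:3,:3])[0],E[:3,3],i["intrinsics"],np.array([i["k1"],0,0,0,0]))[0][:,0]
print(f([p,p+[0,0,.1],[.583,.087,.122]]))
a=cv2.resize(s[130:280,190:350],None,fx=4,fy=4,interpolation=cv2.INTER_CUBIC)
for u,v in f([p,p+[0,0,.1]]): cv2.circle(a,(int((u-190)*4),int((v-130)*4)),4,(0,0,255),1)
cv2.imwrite("pics/s3.png",a)
im,_=eyes.camera("wrist");print(eyes.camera_info("wrist")); cv2.imwrite("pics/w3.png",im)
E
```

```text
[ 0.49470071 -0.02996606  0.05822826] 0.0035235124448399643
[[258.45182662 195.20709329]
 [258.89019363 173.9102769 ]
 [253.1605864  225.02295347]]
{'intrinsics': array([[277.30247228,   0.        , 250.3918899 ],
       [  0.        , 277.30247228, 185.27931809],
       [  0.        ,   0.        ,   1.        ]]), 'k1': -0.0607850898154505, 'tool_from_camera': array([[ 9.99999879e-01,  4.91801546e-04, -2.63072003e-05,
        -6.78778384e-04],
       [-4.57182023e-04,  9.46818457e-01,  3.21767929e-01,
        -8.23533852e-02],
       [ 1.83154108e-04, -3.21767878e-01,  9.46818567e-01,
        -1.81366151e-01],
       [ 0.00000000e+00,  0.00000000e+00,  0.00000000e+00,
         1.00000000e+00]])}
```

View pics/s3.png

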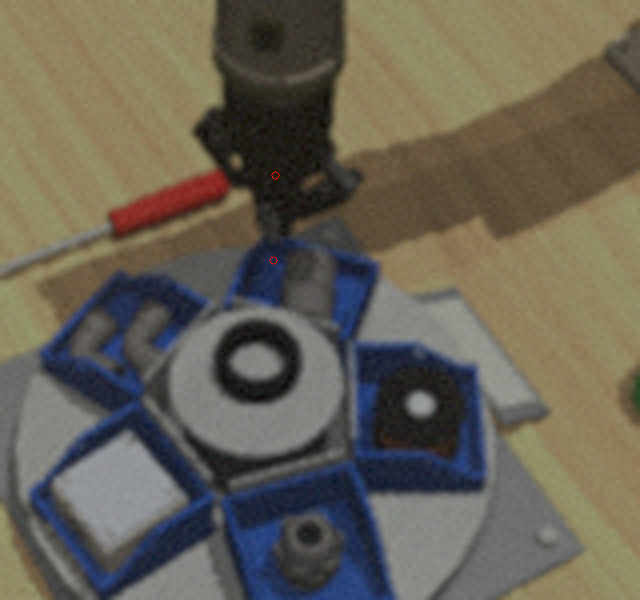

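View pics/w3.png

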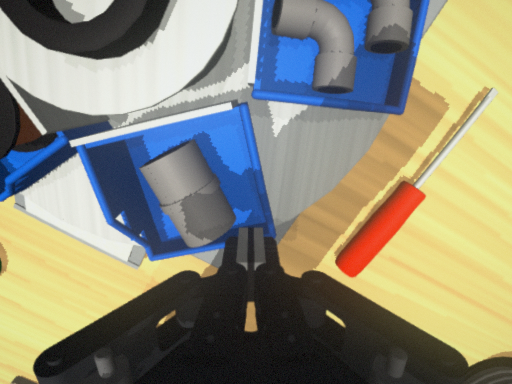

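```bash
cat >> h.py <<'E'
from scipy.spatial.transform import Rotation as Rot
def wcloud(d,o):
    i=eyes.camera_info("wrist");v,u=np.mgrid[0:384,0:512]
    s=cv2.undistortPoints(np.stack([u,v],-1).reshape(-1,1,2).astype(float),i["intrinsics"],np.array([i["k1"],0,0,0])).reshape(384,512,2)
    P=np.dstack([s[...,0]*d,s[...,1]*d,d,np.ones_like(d)])@np.array(i["tool_from_camera"]).T
    P=P[...,:3]; return P, P@Rot.from_quat(o["ee_rot"]).as_matrix().T+o["position"]
E
python3 - <<'E'
from h import *
o=monitor.get_obs(); im,d=eyes.camera("wrist"); T,W=wcloud(d,o)
for n,(u,v) in dict(bench=(480,200),bench2=(60,270),disc=(300,170),hub=(120,110),tape=(60,40),binmouthcorner=(150,255),tipL=(243,240),tipR=(258,240),tipR2=(258,231),low=(258,260)).items():
    print(n,d[v,u],T[v,u].round(4),W[v,u].round(4))
print(d[215:300:4,258].round(3))
E
```

```text
bench 0.25600734 [0.2215 0.0134 0.0565] [ 0.5904 -0.2303  0.0017]
bench2 0.281278 [-0.2012  0.0927  0.0562] [0.316  0.1009 0.002 ]
disc 0.19568919 [ 0.0344 -0.0296  0.0074] [ 0.5373 -0.0458  0.0508]
hub 0.1124329 [-0.0546 -0.0756 -0.0649] [0.5343 0.0543 0.1231]
tape 0.08594303 [-0.0628 -0.0996 -0.0848] [0.5513 0.0732 0.143 ]
binmouthcorner 0.19097249 [-0.0706  0.0251 -0.0162] [0.4384 0.0195 0.0744]
tipL 0.14096084 [-0.0044 -0.0106 -0.0569] [ 0.5018 -0.021   0.1151]
tipR 0.14114952 [ 0.0032 -0.0105 -0.0567] [ 0.5054 -0.0278  0.1149]
tipR2 0.15033986 [ 0.0035 -0.0105 -0.047 ] [ 0.5055 -0.028   0.1052]
low 0.12364528 [ 0.0027 -0.0109 -0.0751] [ 0.5055 -0.0272  0.1333]
[0.206 0.205 0.207 0.202 0.15  0.146 0.142 0.139 0.135 0.132 0.127 0.125
 0.123 0.118 0.115 0.111 0.109 0.109 0.105 0.106 0.107 0.115]
```

Emit:
{"method": "servo_tool", "body": {
  "motion": [
    [0, 0, 0, -0.01, 0, 0, 0],
    [0, 0, 0, -0.03, 0, 0, 0],
    [0, 0, 0, -0.05, 0, 0, -3],
    [0, 0.005, -0.01, -0.06, 0, 0, -10],
    [0, 0.01, -0.03, -0.06, 0, 0, -18],
    [0, 0.016, -0.05, -0.06, 0, 0, -26],
    [0, 0.022, -0.07, -0.06, 0, 0, -34],
    [0, 0.028, -0.09, -0.06, 0, 0, -42],
    [0, 0.035, -0.11, -0.06, 0, 0, -50],
    [0, 0.042, -0.13, -0.06, 0, 0, -58],
    [0, 0.049, -0.15, -0.06, 0, 0, -66],
    [0, 0.056, -0.17, -0.06, 0, 0, -74],
    [0, 0.062, -0.19, -0.06, 0, 0, -82],
    [0, 0.066, -0.2, -0.06, 0, 0, -89],
    [0, 0.068, -0.207, -0.06, 0, 0, -94],
    [0, 0.068, -0.207, -0.06, 0, 0, -96],
    [0, 0.068, -0.207, -0.06, 0, 0, -96],
    [0, 0.068, -0.207, -0.06, 0, 0, -96]
  ]
}}

```text
clock: 15.02
position: [0.7084, 0.0109, 0.1185]
ee_rot: [0.954, 0.3, 0.0, -0.0]
ft_force: [-0.7, 0.3, -0.6]
grip_width: 0.001
```

Emit:
{"method": "servo_tool", "body": {
  "motion": [
    [0, 0, 0, 0.01, 0, 0, 0],
    [0, 0, 0, 0.03, 0, 0, 0],
    [0, 0, 0, 0.05, 0, 0, 0],
    [0, 0, 0, 0.063, 0, 0, 0],
    [0, 0, 0, 0.07, 0, 0, 0],
    [0, 0, 0, 0.074, 0, 0, 0],
    [0, 0, 0, 0.074, 0, 0, 0]
  ]
}}

```text
clock: 15.9
position: [0.7088, 0.011, 0.0444]
ee_rot: [0.954, 0.301, 0.0, 0.0]
ft_force: [-0.2, 0.2, 0.3]
grip_width: -0.002
```

```bash
python3 - <<'E'
from h import *
o=monitor.get_obs(); print(o["position"],o["ft_force"],o["grip_width"])
im,d=eyes.camera("wrist"); T,W=wcloud(d,o)
m=(abs(T[...,0])<.03)&(abs(T[...,1])<.02)&(T[...,2]<.05)&(d>0)
for v in range(190,300,6):
    r=np.where(m[v,200:300])[0]
    print(v,d[v,256].round(3),T[v,256].round(4),d[v,244].round(3))
s,ds=eyes.camera("scene"); P=cloud("scene",ds)
q=np.hypot(P[...,0]-o["position"][0],P[...,1]-o["position"][1])
k=(q<.025)&(P[...,2]>.055)&(P[...,2]<.2); print(np.sort(P[k][:,2])[:20].round(3), k.sum())
a=cv2.resize(s[130:280,170:330],(400,375),interpolation=cv2.INTER_CUBIC)
cv2.imwrite("pics/c4.png",np.hstack([a,cv2.resize(im,(400,375))]))
E
```

```text
[0.70875304 0.0109608  0.04436456] [-0.18321658  0.17634529  0.31795784] -0.0017275096470102476
190 0.188 [ 0.0034 -0.0201 -0.0045] 0.186
196 0.188 [ 0.0035 -0.0162 -0.0057] 0.189
202 0.19 [ 0.0035 -0.0117 -0.0054] 0.189
208 0.192 [ 0.0035 -0.007  -0.0049] 0.19
214 0.193 [ 0.0036 -0.0024 -0.0047] 0.193
220 0.194 [ 0.0036  0.0018 -0.0055] 0.195
226 0.196 [ 0.0036  0.0069 -0.0048] 0.196
232 0.149 [ 0.0027 -0.0116 -0.0479] 0.149
238 0.144 [ 0.0026 -0.0111 -0.0536] 0.143
244 0.137 [ 0.0025 -0.0118 -0.0608] 0.138
250 0.132 [ 0.0024 -0.0119 -0.0664] 0.132
256 0.126 [ 0.0023 -0.0123 -0.0722] 0.127
262 0.123 [ 0.0022 -0.0117 -0.0761] 0.121
268 0.116 [ 0.0021 -0.0133 -0.0828] 0.118
274 0.113 [ 0.002  -0.0125 -0.0857] 0.112
280 0.113 [ 0.002  -0.0102 -0.0867] 0.109
286 0.115 [ 0.0021 -0.0068 -0.0862] 0.11
292 0.116 [ 0.0021 -0.0034 -0.0859] 0.115
298 0.117 [ 0.0021 -0.0005 -0.0861] 0.117
[0.085 0.085 0.088 0.089 0.089 0.091 0.091 0.091 0.092 0.093 0.094 0.094
 0.095 0.095 0.096 0.096 0.096 0.099 0.099 0.101] 172
```

View pics/c4.png

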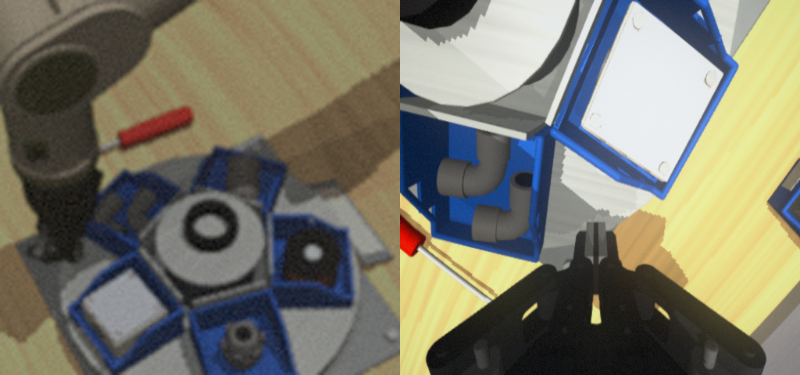

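Emit:
{"method": "servo_tool", "body": {
  "motion": [
    [0, 0, 0, 0.005, 0, 0, 0],
    [0, 0, 0, 0.011, 0, 0, 0],
    [0, 0, 0, 0.017, 0, 0, 0],
    [0, 0, 0, 0.021, 0, 0, 0],
    [0, 0, 0, 0.024, 0, 0, 0],
    [0, 0, 0, 0.024, 0, 0, 0]
  ]
}}

```text
clock: 16.75
position: [0.7085, 0.011, 0.0199]
ee_rot: [0.954, 0.301, -0.0, -0.0]
ft_force: [0.9, -0.3, 0.1]
grip_width: 0.003
```

```bash
python3 - <<'E'
from h import *
o=monitor.get_obs(); print(o["position"],o["ft_force"])
im,d=eyes.camera("wrist"); T,W=wcloud(d,o)
g=cv2.cvtColor(im,cv2.COLOR_BGR2HSV)
for lo,hi in [(-.09,-.06),(-.06,-.03),(-.03,-.012),(-.012,.012),(.012,.03),(.03,.06),(.06,.09)]:
    k=(T[...,0]>lo)&(T[...,0]<hi)&(T[...,1]>-.02)&(T[...,1]<.03)&(W[...,2]>.08)&(d>0)&(g[...,2]<60)
    print(lo,hi,k.sum(),np.percentile(W[k][:,2],[1,5]).round(3) if k.sum() else "")
s,ds=eyes.camera("scene"); print(binphase("scene",s,ds,np.array([.583,.087])))
E
```

```text
[0.70846394 0.01098379 0.01993351] [ 0.92567457 -0.31097601  0.05174343]
-0.09 -0.06 66 [0.143 0.144]
-0.06 -0.03 8261 [0.111 0.117]
-0.03 -0.012 4434 [0.1   0.106]
-0.012 0.012 8822 [0.084 0.096]
0.012 0.03 4247 [0.103 0.108]
0.03 0.06 6308 [0.113 0.118]
0.06 0.09 12 [0.147 0.147]
(np.float64(2.2373606908605104), np.float64(0.06105674020012296), np.int64(2261))
```

Emit:
{"method": "servo_tool", "body": {
  "motion": [
    [0, -0.0023, 0.001, 0, 0, 0, 1],
    [0, -0.0047, 0.002, 0, 0, 0, 2],
    [0, -0.0071, 0.0029, 0, 0, 0, 3],
    [0, -0.0095, 0.0038, 0, 0, 0, 4],
    [0, -0.0119, 0.0047, 0, 0, 0, 5],
    [0, -0.0144, 0.0055, 0, 0, 0, 6],
    [0, -0.0168, 0.0063, 0, 0, 0, 7],
    [0, -0.0193, 0.007, 0, 0, 0, 8],
    [0, -0.0217, 0.0077, 0, 0, 0, 9],
    [0, -0.0242, 0.0083, 0, 0, 0, 10],
    [0, -0.0267, 0.0089, 0, 0, 0, 11],
    [0, -0.0292, 0.0095, 0, 0, 0, 12],
    [0, -0.0317, 0.01, 0, 0, 0, 13],
    [0, -0.0343, 0.0105, 0, 0, 0, 14],
    [0, -0.0368, 0.0109, 0, 0, 0, 15],
    [0, -0.0393, 0.0113, 0, 0, 0, 16],
    [0, -0.0419, 0.0116, 0, 0, 0, 17],
    [0, -0.0444, 0.0119, 0, 0, 0, 18],
    [0, -0.047, 0.0122, 0, 0, 0, 19],
    [0, -0.0495, 0.0124, 0, 0, 0, 20]
  ]
}}

```text
clock: 19.35
position: [0.6751, -0.0277, 0.0202]
ee_rot: [0.992, 0.13, 0.0, -0.0]
ft_force: [0.3, -0.2, -0.1]
grip_width: -0.002
```

```bash
cat >> h.py <<'E'
def hub5(W,im,C=np.array([.583,.087])):
    "phase of 5-fold blue pattern, fitted by wall-line directions unaffected by partial view"
E
python3 - <<'E'
from h import *
o=monitor.get_obs(); C=np.array([.583,.087])
q=o["position"][:2]-C; print(np.degrees(np.arctan2(q[1],q[0])),np.hypot(*q))
im,d=eyes.camera("top"); s,ds=eyes.camera("scene")
print(binphase("top",im,d,C),binphase("scene",s,ds,C))
for t in ["junction_box","cable_gland","wire_spool","coupling","elbow_a"]:
  for c in("scene","top"):
    for r in models.boxes_of(c,t)[:2]:
        p=world(c,r["point"]); e=p[:2]-C; print(c,t,round(r["confidence"],2),p.round(3),np.degrees(np.arctan2(e[1],e[0])).round(1))
E
```

```text
-51.25492235258489 0.14710591650336083
(np.float64(-0.5772389283657818), np.float64(0.24015183551747157), np.int64(1159)) (np.float64(-3.417741486453283), np.float64(0.05651243555005296), np.int64(2267))
scene junction_box 0.88 [0.692 0.085 0.091] -1.1
top junction_box 0.57 [0.69  0.084 0.093] -1.4
scene cable_gland 0.73 [0.619 0.193 0.094] 71.5
scene cable_gland 0.49 [0.632 0.375 0.044] 80.4
top cable_gland 0.66 [0.623 0.367 0.046] 81.8
top cable_gland 0.57 [0.618 0.187 0.098] 70.9
scene wire_spool 0.91 [0.493 0.157 0.09 ] 142.1
scene wire_spool 0.71 [0.288 0.193 0.038] 160.3
top wire_spool 0.87 [0.496 0.155 0.093] 142.1
top wire_spool 0.61 [0.286 0.198 0.044] 159.4
scene coupling 0.76 [0.486 0.032 0.085] -150.4
scene elbow_a 0.64 [ 0.595 -0.022  0.07 ] -83.5
scene elbow_a 0.58 [ 0.634 -0.037  0.07 ] -67.8
```

Emit:
{"method": "servo_tool", "body": {
  "motion": [
    [0, -0.0029, 0.0012, 0, 0, 0, 1.2],
    [0, -0.0065, 0.0026, 0, 0, 0, 2.8],
    [0, -0.0107, 0.0043, 0, 0, 0, 4.5],
    [0, -0.0156, 0.0059, 0, 0, 0, 6.5],
    [0, -0.0205, 0.0073, 0, 0, 0, 8.5],
    [0, -0.0255, 0.0086, 0, 0, 0, 10.5],
    [0, -0.0305, 0.0098, 0, 0, 0, 12.5],
    [0, -0.0355, 0.0107, 0, 0, 0, 14.5],
    [0, -0.0406, 0.0115, 0, 0, 0, 16.5],
    [0, -0.0457, 0.0121, 0, 0, 0, 18.5],
    [0, -0.0508, 0.0125, 0, 0, 0, 20.5],
    [0, -0.056, 0.0127, 0, 0, 0, 22.5],
    [0, -0.0611, 0.0127, 0, 0, 0, 24.5],
    [0, -0.0662, 0.0126, 0, 0, 0, 26.5],
    [0, -0.0713, 0.0123, 0, 0, 0, 28.5],
    [0, -0.0764, 0.0118, 0, 0, 0, 30.5],
    [0, -0.0815, 0.0111, 0, 0, 0, 32.5],
    [0, -0.0866, 0.0103, 0, 0, 0, 34.5],
    [0, -0.0917, 0.0092, 0, 0, 0, 36.5],
    [0, -0.0966, 0.008, 0, 0, 0, 38.5]
  ]
}}

```text
clock: 22.45
position: [0.5836, -0.0603, 0.0202]
ee_rot: [0.979, -0.205, -0.0, -0.0]
ft_force: [-0.1, -1.4, 0.1]
grip_width: -0.003
```

Emit:
{"method": "servo_tool", "body": {
  "motion": [
    [0, -0.0047, 0.002, 0, 0, 0, 2],
    [0, -0.0095, 0.0038, 0, 0, 0, 4],
    [0, -0.0144, 0.0055, 0, 0, 0, 6],
    [0, -0.0193, 0.007, 0, 0, 0, 8],
    [0, -0.0242, 0.0083, 0, 0, 0, 10],
    [0, -0.0292, 0.0095, 0, 0, 0, 12],
    [0, -0.0343, 0.0105, 0, 0, 0, 14],
    [0, -0.0393, 0.0113, 0, 0, 0, 16],
    [0, -0.0444, 0.0119, 0, 0, 0, 18],
    [0, -0.0495, 0.0124, 0, 0, 0, 20],
    [0, -0.0547, 0.0126, 0, 0, 0, 22],
    [0, -0.0598, 0.0127, 0, 0, 0, 24],
    [0, -0.0649, 0.0126, 0, 0, 0, 26],
    [0, -0.07, 0.0124, 0, 0, 0, 28],
    [0, -0.0752, 0.0119, 0, 0, 0, 30],
    [0, -0.0802, 0.0113, 0, 0, 0, 32],
    [0, -0.0853, 0.0105, 0, 0, 0, 34],
    [0, -0.0904, 0.0095, 0, 0, 0, 36],
    [0, -0.0954, 0.0083, 0, 0, 0, 38],
    [0, -0.1003, 0.007, 0, 0, 0, 40]
  ]
}}

```text
clock: 24.95
position: [0.4887, -0.0266, 0.0201]
ee_rot: [0.85, -0.527, -0.0, -0.0]
ft_force: [0.2, -0.9, 0.0]
grip_width: -0.003
```

Emit:
{"method": "servo_tool", "body": {
  "motion": [
    [0, -0.0047, 0.002, 0, 0, 0, 2],
    [0, -0.0095, 0.0038, 0, 0, 0, 4],
    [0, -0.0144, 0.0055, 0, 0, 0, 6],
    [0, -0.0193, 0.007, 0, 0, 0, 8],
    [0, -0.0242, 0.0083, 0, 0, 0, 10],
    [0, -0.0292, 0.0095, 0, 0, 0, 12],
    [0, -0.0343, 0.0105, 0, 0, 0, 14],
    [0, -0.0393, 0.0113, 0, 0, 0, 16],
    [0, -0.0444, 0.0119, 0, 0, 0, 18],
    [0, -0.0495, 0.0124, 0, 0, 0, 20],
    [0, -0.0547, 0.0126, 0, 0, 0, 22],
    [0, -0.0585, 0.0127, 0, 0, 0, 23.5],
    [0, -0.0611, 0.0127, 0, 0, 0, 24.5],
    [0, -0.0629, 0.0127, 0, 0, 0, 25.2],
    [0, -0.064, 0.0127, 0, 0, 0, 25.6],
    [0, -0.0649, 0.0126, 0, 0, 0, 26],
    [0, -0.0649, 0.0126, 0, 0, 0, 26]
  ]
}}

```text
clock: 27.08
position: [0.449, 0.0258, 0.0202]
ee_rot: [0.71, -0.704, -0.0, -0.0]
ft_force: [-0.4, 0.3, 0.5]
grip_width: 0.004
```

```bash
cat > chk.py <<'E'
from h import *
o=monitor.get_obs(); C=np.array([.583,.087])
q=o["position"][:2]-C; print(np.degrees(np.arctan2(q[1],q[0])),np.hypot(*q),o["clock"])
im,d=eyes.camera("top"); s,ds=eyes.camera("scene")
print(binphase("top",im,d,C),binphase("scene",s,ds,C))
for t in ["junction_box","cable_gland","wire_spool","coupling","elbow_a","tape_roll","screwdriver"]:
  for c in("scene","top"):
    for r in models.boxes_of(c,t)[:2]:
        p=world(c,r["point"]); e=p[:2]-C; print(c,t,round(r["confidence"],2),p.round(3),np.degrees(np.arctan2(e[1],e[0])).round(1))
b=ortho("top",im,.07,.33,.80,-.14,.30,.001)
import sys; cv2.imwrite(sys.argv[1],np.hstack([b[:,:400],cv2.resize(s[150:342,160:416],(400,470))]))
np.save("td.npy",d);cv2.imwrite("pics/_t.png",im)
E
python3 chk.py pics/k1.png
```

```text
-155.45236688286948 0.14735984582219536 27.075
(np.float64(35.83465969370652), np.float64(0.18024551905878414), np.int64(1937)) (np.float64(-28.67596205965878), np.float64(0.06732870894706353), np.int64(2341))
scene junction_box 0.56 [ 0.545 -0.019  0.093] -109.8
top junction_box 0.89 [ 0.547 -0.02   0.094] -108.6
top junction_box 0.6 [0.601 0.1   0.056] 35.9
scene cable_gland 0.54 [0.63  0.375 0.044] 80.6
scene cable_gland 0.51 [0.671 0.033 0.094] -31.5
top cable_gland 0.54 [0.671 0.025 0.101] -35.5
top cable_gland 0.45 [0.622 0.367 0.048] 82.1
scene wire_spool 0.74 [0.672 0.158 0.094] 38.5
scene wire_spool 0.59 [0.288 0.191 0.04 ] 160.5
top wire_spool 0.85 [0.673 0.154 0.093] 36.4
top wire_spool 0.55 [0.285 0.191 0.041] 160.9
scene coupling 0.79 [0.553 0.204 0.088] 104.1
scene coupling 0.58 [0.445 0.461 0.093] 110.3
top coupling 0.72 [0.551 0.194 0.087] 106.6
scene elbow_a 0.63 [0.455 0.067 0.068] -171.0
scene elbow_a 0.59 [0.673 0.158 0.094] 38.3
top elbow_a 0.25 [0.669 0.025 0.099] -35.8
scene tape_roll 0.64 [0.578 0.093 0.143] 128.9
scene tape_roll 0.19 [0.605 0.124 0.06 ] 59.6
top tape_roll 0.63 [0.577 0.096 0.145] 122.3
scene screwdriver 0.5 [ 0.53  -0.146  0.023] -102.8
top screwdriver 0.52 [ 0.53  -0.149  0.023] -102.5
```

View pics/k1.png

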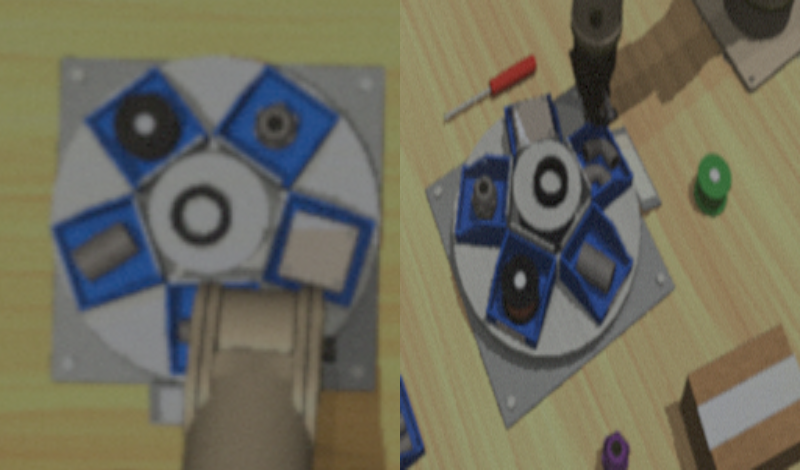

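```bash
cat > ang.py <<'E'
from h import *
def rects(im,d,C=np.array([.583,.087])):
    P=cloud("top",d); h=cv2.cvtColor(im,cv2.COLOR_BGR2HSV)
    R=np.hypot(P[...,0]-C[0],P[...,1]-C[1])
    m=((h[...,0]>95)&(h[...,0]<130)&(h[...,1]>110)&(d>0)&(R<.18)&(P[...,2]>.04)).astype(np.uint8)
    m=cv2.morphologyEx(m,cv2.MORPH_OPEN,np.ones((2,2),np.uint8))
    n,l,st,_=cv2.connectedComponentsWithStats(m); out=[]
    for k in range(1,n):
        if st[k,4]<150: continue
        p=P[l==k][:,:2].astype(np.float32); (c,s,a)=cv2.minAreaRect(p); e=np.array(c)-C
        pol=np.degrees(np.arctan2(e[1],e[0])); ori=pol+((a-pol+45)%90-45)
        print(st[k,4],np.round(c,4),np.round(s,3),"polar",pol.round(1),"mod72 %.1f"%(pol%72),"orient %.1f mod72 %.1f"%(ori,ori%72))
if __name__=="__main__":
    im=cv2.imread("pics/top0.png"); rects(im,np.load("topd.npy")); print(); rects(cv2.imread("pics/_t.png"),np.load("td.npy"))
    a=ortho("top",im,.008,.33,.80,-.14,.30,.001)
    g=(cv2.cvtColor(a,cv2.COLOR_BGR2HSV)[...,1]<70).astype(np.uint8)
    X=lambda v:.80-v*.001; Y=lambda u:.30-u*.001
    L=[];T=[];Rr=[];B=[]
    for v in list(range(60,120))+list(range(320,365)):
        u=np.where(g[v,20:400])[0]+20; L.append((X(v),Y(u.min()))); Rr.append((X(v),Y(u.max())))
    for u in list(range(60,120))+list(range(330,365)):
        v=np.where(g[20:420,u])[0]+20; T.append((X(v.min()),Y(u)))
    for n,Z in (("L",L),("R",Rr),("T",T)):
        f=cv2.fitLine(np.float32(Z),cv2.DIST_HUBER,0,.01,.01).ravel(); print(n,np.degrees(np.arctan2(f[1],f[0])).round(2),f[2:])
E
python3 ang.py
```

```text
374 [ 0.5651 -0.0363] [0.221 0.093] polar -98.3 mod72 45.7 orient -73.4 mod72 70.6
601 [0.6056 0.1933] [0.091 0.089] polar 78.0 mod72 6.0 orient 77.2 mod72 5.2
641 [0.4911 0.0064] [0.107 0.089] polar -138.7 mod72 5.3 orient -138.5 mod72 5.5
508 [0.4564 0.0906] [0.211 0.088] polar 178.4 mod72 34.4 orient 151.9 mod72 7.9

646 [ 0.5966 -0.0148] [0.279 0.116] polar -82.4 mod72 61.6 orient -64.2 mod72 7.8
179 [0.6867 0.1291] [0.089 0.036] polar 22.1 mod72 22.1 orient 38.7 mod72 38.7
208 [0.6555 0.17  ] [0.089 0.042] polar 48.9 mod72 48.9 orient 37.0 mod72 37.0
563 [0.529  0.1072] [0.288 0.115] polar 159.5 mod72 15.5 orient 169.3 mod72 25.3
295 [ 0.5224 -0.0139] [0.09  0.141] polar -121.0 mod72 23.0 orient -107.1 mod72 36.9
171 [0.468  0.0997] [0.089 0.058] polar 173.7 mod72 29.7 orient 180.1 mod72 36.1
L -1.68 [0.6022857  0.25694287]
R -1.81 [ 0.6022857  -0.08353333]
T 88.23 [0.7534316  0.11563158]
```

Emit:
{"method": "servo_tool", "body": {
  "motion": [
    [0, -0.001, 0.0004, 0, 0, 0, 0.4],
    [0, -0.0021, 0.0009, 0, 0, 0, 0.9],
    [0, -0.0033, 0.0014, 0, 0, 0, 1.4],
    [0, -0.0043, 0.0018, 0, 0, 0, 1.8],
    [0, -0.005, 0.0021, 0, 0, 0, 2.1],
    [0, -0.0052, 0.0022, 0, 0, 0, 2.2],
    [0, -0.0052, 0.0022, 0, 0, 0, 2.2],
    [0, -0.004, 0.0016, 0, 0, 0, 1.5],
    [0, 0, 0, 0, 0, 0, 0],
    [0, 0.0047, -0.0022, 0, 0, 0, -2],
    [0, 0.007, -0.0033, 0, 0, 0, -3],
    [0, 0.007, -0.0033, -0.01, 0, 0, -3],
    [0, 0.007, -0.0033, -0.03, 0, 0, -3],
    [0, 0.007, -0.0033, -0.06, 0, 0, -3],
    [0, 0.007, -0.0033, -0.1, 0, 0, -3],
    [0, 0.007, -0.0033, -0.14, 0, 0, -3],
    [0, 0.007, -0.0033, -0.16, 0, 0, -3],
    [0, 0.007, -0.0033, -0.17, 0, 0, -3]
  ]
}}

```text
clock: 30.12
position: [0.4527, 0.0188, 0.1914]
ee_rot: [0.728, -0.685, -0.0, -0.001]
ft_force: [0.4, -0.1, -0.6]
grip_width: -0.0
```

Emit:
{"method": "servo_tool", "body": {
  "motion": [
    [0, 0.015, 0.002, 0, 0, 0, 0],
    [0, 0.045, 0.006, 0, 0, 0, 0],
    [0, 0.085, 0.01, 0, 0, 0, 0],
    [0, 0.125, 0.015, 0, 0, 0, 0],
    [0, 0.17, 0.02, 0, 0, 0, 0],
    [0, 0.215, 0.026, 0, 0, 0, 0],
    [0, 0.255, 0.032, 0, 0, 0, 0],
    [0, 0.29, 0.036, 0, 0, 0, 0],
    [0, 0.31, 0.039, 0, 0, 0, 0],
    [0, 0.32, 0.04, 0, 0, 0, 0],
    [0, 0.32, 0.04, 0, 0, 0, 0]
  ]
}}

```text
clock: 31.5
position: [0.43, -0.3049, 0.1894]
ee_rot: [0.727, -0.687, -0.0, 0.001]
ft_force: [0.3, 0.3, 1.2]
grip_width: 0.002
```

```bash
python3 chk.py pics/k2.png; python3 ang.py | sed -n '5,20p'
```

```text
-111.32306347232169 0.4207340733930174 31.5
(np.float64(35.1806651191092), np.float64(0.21161714895219988), np.int64(2285)) (np.float64(-30.515341173738182), np.float64(0.07854330352255652), np.int64(2285))
scene junction_box 0.84 [ 0.538 -0.019  0.092] -112.9
top junction_box 0.89 [ 0.54  -0.021  0.096] -111.4
scene cable_gland 0.57 [0.633 0.375 0.041] 80.1
scene cable_gland 0.54 [0.668 0.028 0.095] -34.6
top cable_gland 0.69 [0.623 0.366 0.046] 81.9
top cable_gland 0.6 [0.667 0.02  0.102] -38.7
scene wire_spool 0.94 [0.671 0.155 0.095] 37.6
scene wire_spool 0.72 [0.288 0.195 0.041] 160.0
top wire_spool 0.68 [0.674 0.147 0.091] 33.3
top wire_spool 0.64 [0.585 0.082 0.05 ] -69.4
scene coupling 0.82 [0.556 0.201 0.088] 103.1
top coupling 0.64 [0.555 0.195 0.085] 104.7
top coupling 0.47 [0.583 0.083 0.055] -87.2
scene elbow_a 0.57 [0.457 0.071 0.068] -172.7
top elbow_a 0.71 [0.478 0.097 0.075] 174.8
top elbow_a 0.45 [0.449 0.072 0.071] -173.8
scene tape_roll 0.65 [0.578 0.095 0.143] 118.6
top tape_roll 0.61 [0.448 0.069 0.072] -172.3
top tape_roll 0.46 [0.576 0.097 0.146] 126.1
scene screwdriver 0.72 [ 0.528 -0.145  0.025] -103.2
scene screwdriver 0.25 [0.607 0.126 0.059] 58.9
top screwdriver 0.75 [ 0.53  -0.149  0.021] -102.6

169 [0.5902 0.0569] [0.328 0.038] polar -76.6 mod72 67.4 orient -54.4 mod72 17.6
644 [ 0.5955 -0.0182] [0.276 0.118] polar -83.2 mod72 60.8 orient -64.9 mod72 7.1
196 [0.6574 0.1694] [0.09 0.04] polar 47.9 mod72 47.9 orient 32.1 mod72 32.1
558 [0.5309 0.1068] [0.289 0.115] polar 159.2 mod72 15.2 orient 168.6 mod72 24.6
338 [ 0.544  -0.0203] [0.091 0.09 ] polar -110.0 mod72 34.0 orient -109.2 mod72 34.8
467 [0.469  0.0547] [0.156 0.086] polar -164.2 mod72 51.8 orient -180.6 mod72 35.4
L -1.68 [0.6022857  0.25694287]
R -1.81 [ 0.6022857  -0.08353333]
T 88.23 [0.7534316  0.11563158]
```

View pics/k2.png

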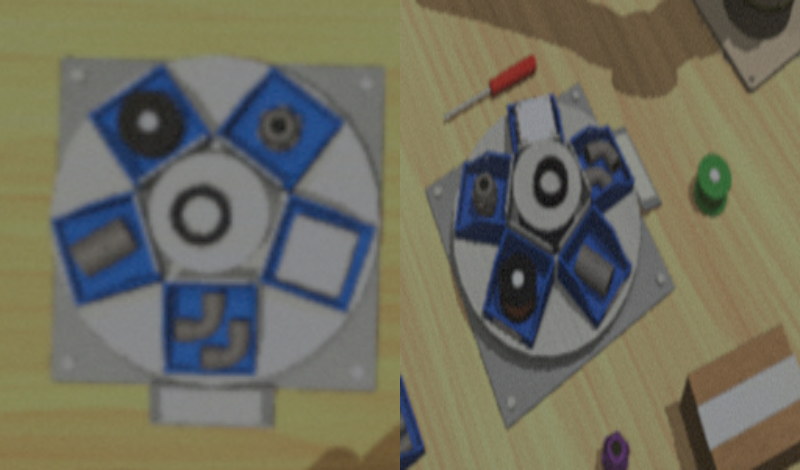

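```bash
cat > fit.py <<'E'
from h import *
from scipy.optimize import minimize
def fit(c,im,th0):
    i=eyes.camera_info(c);E=i["extrinsics"];S=8
    h=cv2.cvtColor(im,cv2.COLOR_BGR2HSV).astype(int)
    blue=((h[...,0]>95)&(h[...,0]<130)&(h[...,1]>110)).astype(np.float32)
    bl=cv2.resize(cv2.GaussianBlur(blue,(0,0),.7),None,fx=S/2,fy=S/2)-.45
    def score(x):
        t,cx,cy=x; m=np.zeros(bl.shape,np.uint8)
        for k in range(5):
            a=np.radians(t+72*k);P=[]
            for r,z in((.066,.048),(.066,.098),(.156,.048),(.156,.070),(.1,.098)):
                for w in(-.045,.045): P.append((cx+r*np.cos(a)-w*np.sin(a),cy+r*np.sin(a)+w*np.cos(a),z))
            p=cv2.projectPoints(np.array(P),cv2.Rodrigues(E[:3,:3])[0],E[:3,3],i["intrinsics"],np.array([i["k1"],0,0,0,0]))[0][:,0]
            p=(p+.5)*S/2-.5
            cv2.fillConvexPoly(m,cv2.convexHull(np.round(p*16).astype(np.int32)),1,cv2.LINE_8,4)
        return -float(bl[m>0].sum())
    best=min(((score((t,.584,.087)),t) for t in np.arange(th0-5,th0+5.1,1)))
    r=minimize(score,(best[1],.584,.087),method="Nelder-Mead",options=dict(initial_simplex=[(best[1]-1,.582,.085),(best[1]+1,.586,.086),(best[1],.585,.09),(best[1]+.5,.582,.089)],xatol=1e-4,fatol=.5))
    print(c,r.x.round(4),round(r.fun))
if __name__=="__main__":
    for c in("top","scene"):
        fit(c,cv2.imread(f"pics/{c}0.png"),-67)
        for _ in range(2): fit(c,eyes.camera(c)[0],-181)
E
python3 fit.py
```

```text
top [-66.8453   0.583    0.0872] -5116
top [-1.814477e+02  5.830000e-01  8.710000e-02] -4773
top [-1.814414e+02  5.829000e-01  8.710000e-02] -4793
scene [-67.1479   0.5791   0.0834] 3911
scene [-1.814693e+02  5.798000e-01  8.310000e-02] 2147
scene [-1.815784e+02  5.797000e-01  8.290000e-02] 2182
```

```bash
python3 -c "
from h import *
print(ticket.hand_in())"
```

```text
the job is handed in; nothing more can be done
None
```

I pushed the carousel about 114.5° clockwise with the shut fingertips against the side of the elbow bin, and that bin now faces the order-slip holder. I then backed off, lifted clear and handed in at about 32 s of the 58 s allowed.

- **Alignment:** a model fit of the five bins puts the elbow bin at -181.45° in the top camera and about -181.5° in the scene camera. The stand's front is at -181.75°, so the bin is about 0.3° off square. Two repeat fits agreed to within about 0.1°. A cruder check from bin-outline rectangles, which was noisier, put it up to about 1° off.
- **Contents and bench:** the last picture shows all the parts in their bins and the tape roll on the hub. The screwdriver, carton, green spool and purple gland are where they were. The cable reel was not in that last view; only free-air moves went near it, and I did not check it again.
- **Forces:** the wrist readings I saw at the end of each move stayed under about 1.5 N.

**Failed first try:** the first sweep passed over the bins without turning the carousel. The cameras showed the real fingertips about 42 mm higher than the reported tool point. I returned to the start, lowered the tool to allow for that, and repeated the push, which worked.

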